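# Stand the fallen oil tins back up in the lot tray

## Task

Two of the rectangular screw-cap oil tins in this lot have fallen on their sides in the narrow lane of the cardboard tray. Stand both back up in the row, cap upwards, one about midway in each gap between the standing tins and square with the lane so buyers see the wide faces. Set them down rather than dropping them, and leave the tray's other tins standing and lying where they are.

Things in the scene. Friction and masses are not known exactly. Their poses are not given: they have to be found in the camera images.
- tall_tin_center (a point): Taller fallen oil tin, olive-grey sheet metal: body 116 mm high, 70 wide, 46 thick, 0.12 to 0.26 kg, evenly weighted; on top a screw cap (26 mm across, 12 high) and thin strap. Lies on a narrow side along the lane, 46 mm across and 70 high, cap end to the tray's right. This point: body centre, half-way up. Its z points out of the capped top, y across the wide face, x through the thickness.
- broad_tin_center (a point): Shorter, broader fallen oil tin of the same make: body 104 mm high, 76 wide, 46 thick, 0.12 to 0.26 kg, same cap and strap. Lies on a narrow side along the lane, 46 mm across and 76 high, cap end to the tray's left. This point: body centre, half-way up. Its z points out of the capped top, y across the wide face, x through the thickness.
- gap_left (a point): Midpoint, on the tray floor and lane centre line, of the left gap between standing tins; one fallen tin (either) lies in it. Axes are the tray's: y along the lane to its left (roughly the robot's left), x across, away from the robot, z up. The gap is about 200 mm long; the lane is 78 mm wide between cardboard walls 26 mm high above this point.
- gap_right (a point): The same midpoint on the tray floor of the right-hand gap, 260 mm from gap_left; the other fallen tin lies in it.
- lever_lid_tin: Standing neighbour: round tin 62 mm across, 80 mm high, flat lever lid. Origin at the centre of its underside. The three neighbours stand at the middle and the two ends of the lane, 260 mm apart, in any order.
- cone_top_tin: Standing neighbour: round tin 62 mm across with a conical top and small cap, 80 mm high. Origin at the centre of its underside.
- square_tin: Standing neighbour: box-shaped tin 60 mm along the lane, 50 mm across, 78 mm high with its cap. Origin at the centre of its underside.
- flat_tin_a: Bystander: flat round tin 80 mm across, 26 mm high, lying in the other, wider half of the tray, beyond the lane. Origin at the centre of its underside.
- flat_tin_b: Bystander: flat round tin 90 mm across, 28 mm high, in the same half. Origin at the centre of its underside.
Not all that is in view belongs to the job. Leave any pink look-alike of the part that bears broad_tin_center alone.

How it is judged:
On the way:
1. one of the fallen tins stands upright in a gap of the lane (((angle between tall_tin_center's own z axis and vertical below 0.1 rad and angle between the x axis of tall_tin_center and the x axis of gap_left, either way round below 0.2 rad and ((y of tall_tin_center in the frame of gap_left between -0.025 and 0.025 m and x of tall_tin_center in the frame of gap_left between -0.025 and 0.025 m and z of tall_tin_center in the frame of gap_left between 0.052 and 0.064 m) or (y of tall_tin_center in the frame of gap_right between -0.025 and 0.025 m and x of tall_tin_center in the frame of gap_right between -0.025 and 0.025 m and z of tall_tin_center in the frame of gap_right between 0.052 and 0.064 m))) or (angle between broad_tin_center's own z axis and vertical below 0.1 rad and angle between the x axis of broad_tin_center and the x axis of gap_left, either way round below 0.2 rad and ((y of broad_tin_center in the frame of gap_left between -0.025 and 0.025 m and x of broad_tin_center in the frame of gap_left between -0.025 and 0.025 m and z of broad_tin_center in the frame of gap_left between 0.046 and 0.058 m) or (y of broad_tin_center in the frame of gap_right between -0.025 and 0.025 m and x of broad_tin_center in the frame of gap_right between -0.025 and 0.025 m and z of broad_tin_center in the frame of gap_right between 0.046 and 0.058 m))))), for 0.2 s.
At the end, for the whole second after the job is handed in: Both oil tins stand cap up on the tray floor and at rest, one in each gap of the lane, within 25 mm of its midpoint, within 0.1 rad of upright and 0.2 rad of square with the lane; the three neighbours stand upright within 0.1 rad and within 20 mm of where they began (angle between each of tall_tin_center, broad_tin_center, lever_lid_tin, cone_top_tin, square_tin's own z axis and vertical below 0.1 rad and angle between the x axis of each of tall_tin_center, broad_tin_center and the x axis of gap_left, either way round below 0.2 rad and ((y of tall_tin_center in the frame of gap_left between -0.025 and 0.025 m and x of tall_tin_center in the frame of gap_left between -0.025 and 0.025 m and z of tall_tin_center in the frame of gap_left between 0.052 and 0.064 m) or (y of tall_tin_center in the frame of gap_right between -0.025 and 0.025 m and x of tall_tin_center in the frame of gap_right between -0.025 and 0.025 m and z of tall_tin_center in the frame of gap_right between 0.052 and 0.064 m)) and ((y of broad_tin_center in the frame of gap_left between -0.025 and 0.025 m and x of broad_tin_center in the frame of gap_left between -0.025 and 0.025 m and z of broad_tin_center in the frame of gap_left between 0.046 and 0.058 m) or (y of broad_tin_center in the frame of gap_right between -0.025 and 0.025 m and x of broad_tin_center in the frame of gap_right between -0.025 and 0.025 m and z of broad_tin_center in the frame of gap_right between 0.046 and 0.058 m)) and linear speed of each of tall_tin, broad_tin below 0.02 m/s and distance of each of lever_lid_tin, cone_top_tin, square_tin from where it was at the start of the episode below 0.02 m); the robot touches nothing.
It fails at once if a neighbour in the row is knocked over or shoved more than 20 mm (angle between any of lever_lid_tin, cone_top_tin, square_tin's own z axis and vertical above 0.35 rad or distance of any of lever_lid_tin, cone_top_tin, square_tin from where it was at the start of the episode above 0.02 m).
It fails at once if one of the flat tins in the other half of the tray is shoved more than 30 mm (distance of any of flat_tin_a, flat_tin_b from where it was at the start of the episode above 0.03 m).
It fails at once if the tall tin is let go in the air, more than about 20 mm above the tray floor (z of tall_tin_center in the frame of gap_left above 0.08 m and contact force between tall_tin and the fingers below 0.01 N).
It fails at once if the broad tin is let go in the air, more than about 20 mm above the tray floor (z of broad_tin_center in the frame of gap_left above 0.074 m and contact force between broad_tin and the fingers below 0.01 N).
It also fails if it takes over 51 s, if anything falls off the work surface, if the arm or the gripper's body presses on something with over 40 N, if the wrist force passes 120 N, or if a joint passes its speed limit or range.

## Robot

A 7-joint arm with a two-finger parallel gripper is mounted at the origin on the work surface. World frame = base frame: x ahead of the robot, y to its left, z up, the work surface at z = 0. Lengths are in m, angles in rad, forces in N, time in s.
With the tool pointing down it reaches from about 0.425 to 1.025 m from the base axis. Payload 9.4 kg.
Tool frame: the origin (TCP) lies on the centre line of the jaws, within the pads' length; the fingertips stand ctrl.tips_ahead ahead of it and the grasp point (between the pads) lies 6 mm ahead of it (ctrl.tips_ahead is the distance from the TCP to the fingertips, in m); z points along the fingers, y is the line along which they close (so a half turn about z gives the same grasp; the last joint's range is limited). The gripper opens to 85 mm and grips with 20 to 120 N. Pads are 22 mm wide; open, the fingers measure 114 mm over their backs; the gripper's body (76 mm by 85 mm) begins 54 mm behind the grasp point. The pads swing forward as they close: fully open they stand 13 mm farther back than shut.
Start: joints at [1.127, 0.599, -0.003, 1.599, 0.002, 0.943, -0.08], TCP at [0.26, -0.677, 0.256] pointing down, gripper open.
Joint ranges: [-2.57, 2.57], [-0.35, 1.97], [-1.29, 1.29], [0.11, 2.56], [-1.05, 4.19], [0.11, 1.86], [-2.63, 2.63]. Speed limits (rad/s): [2.22, 2.22, 3.01, 3.01, 3.14, 3.14, 3.14].

## Interface

Orientations are given as a unit quaternion [w, x, y, z].
In Python, from cell import ctrl gives the robot as it stands.
- The arm moves only by the tool play_rows, never from a script. Its argument "plan" is text: rows parted by semicolons, each of 7 numbers parted by spaces: the turn, a rotation vector about the tool's x, y, z in degrees, then the shift along the tool's x, y, z in cm, then the closure, from 0 (fully open) to 1 (shut). A call has 1 to 5 rows; each row shifts and turns the commanded pose from where the row before left it, along the tool's axes as they then stand; what a row does not reach is not made up. A row lasts 1/8 s, in which the tool goes at most 62.5 mm and 10.7 degrees, less where a joint would pass 70% of its speed; a pose out of reach is approached as far as the arm can. A call with a gripper value outside its range is refused whole. The fingers move at their own pace and stop on an object; "force" is the grip in N (left out, the last holds). Time passes only in rows, so rows that do not move let the fingers close. It gives the time, the measured TCP pose, the force, the opening and the grip force at its end, in the units of the state.
- ctrl.read_state(): the state, without advancing time (a new reading comes with each control period).
- ctrl.grab_frame(name): name is "side" or "top"; returns the picture (480x640x3 uint8, blue, green, red); there is no depth.
- ctrl.calibration(name): a dict with "intrinsics" (3x3 intrinsics, pixels), "world_from_camera" (4x4, takes a point from camera to world coordinates). Camera axes: x right, y down, z forward; pixel columns grow to the right and rows downward; lengths in m; the calibration is good to about 2 mm. A picture is of the moment at which its call begins. calibration takes no time and is no camera call.
- ctrl.hand_in(): hands the job in; it is judged then, once.
The state is a dict: "t": time; "joints": joint angles; "dq": joint speeds; "tau": joint torques, N m; "ee_pos": TCP position; "ee_rot": TCP orientation; "ft_force": force on the tool from outside, world axes, zero at the start; "moment": the same for the moment, N m; "finger_gap": finger opening in m; "grip_force": force on a finger pad.
Only numpy, scipy, OpenCV 4.12 (cv2) and the standard library are available. Lean on these libraries where they do the work, as an engineer would, in place of code of your own. Each camera call takes 0.05 s, during which the arm holds its last target. There are 200 camera calls.

## Working session

There is one attempt and no reset: what is moved stays moved. The work goes in short steps, Python scripts to look and compute and a tool call to move; the robot and the scene stay as the last step left them, time stands still between calls to the robot, and variables do not carry over. Pictures are saved under pics/ and viewed, at most 10 in all, crops included, and the job is handed in when it is done.

Besides the shell and the picture viewer there is one more tool, called after "Emit:" as name(argument=value, ...) on one line, values as JSON. play_rows: Moves the arm, as the interface text tells. Its arguments: {"type":"object","properties":{"plan":{"type":"string"},"force":{"type":"number"}},"required":["plan"]}

```bash
mkdir -p pics; python3 - <<'E'
from cell import ctrl
import cv2
for n in("top","side"):
    im=ctrl.grab_frame(n); cv2.imwrite(f"pics/{n}0.png",im)
    c=ctrl.calibration(n); print(n,c["intrinsics"],c["world_from_camera"])
s=ctrl.read_state(); print(s,ctrl.tips_ahead)
E
```

```text
top [[511.50250237   0.         315.00552982]
 [  0.         511.50250237 236.91301611]
 [  0.           0.           1.        ]] [[-0.00898376 -0.99677129  0.07978905  0.40795437]
 [-0.99981939  0.01029025  0.01597817  0.06053366]
 [-0.01674763 -0.0796311  -0.9966837   1.24562987]
 [ 0.          0.          0.          1.        ]]
side [[476.70998515   0.         308.64297982]
 [  0.         476.70998515 235.53697006]
 [  0.           0.           1.        ]] [[-0.99835626 -0.04920279  0.02939163  0.48518722]
 [-0.05624608  0.74263379 -0.66733158  0.66404752]
 [ 0.01100736 -0.66788782 -0.74418055  0.73851442]
 [ 0.          0.          0.          1.        ]]
{'t': 0.1, 'joints': array([ 1.12729487,  0.6000521 , -0.00254088,  1.6000145 ,  0.00177996,
        0.94288732, -0.07981121]), 'dq': array([-0.00056362, -0.00222544, -0.00086006, -0.00146075,  0.00020609,
        0.00085419, -0.00050721]), 'tau': array([ 5.05101518e-03, -7.78003263e+01,  1.56962290e+00, -2.58628821e+01,
        1.25859847e-02,  5.45779374e-03,  1.12265303e-05]), 'ee_pos': array([ 0.2598737 , -0.67643499,  0.25551091]), 'ee_rot': array([-6.55549346e-04,  9.83225902e-01,  1.82390693e-01, -1.78847292e-04]), 'ft_force': array([ 1.09248603,  0.19491348, -0.24279866]), 'moment': array([-0.05584337, -0.01477734, -0.02193894]), 'grip_force': 0.0, 'finger_gap': 0.085339483288559} 0.025
```

View pics/top0.png

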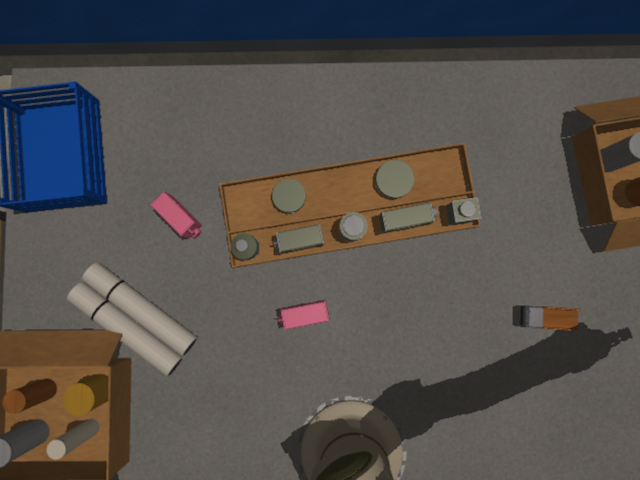

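View pics/side0.png

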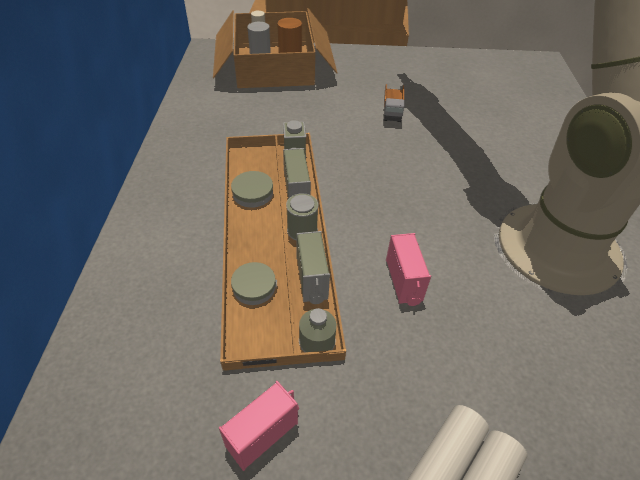

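The top view shows the tray's near lane, left to right: cone tin (243,245), fallen tin (300,238) with its cap left, lever-lid tin (353,226), fallen tin (408,217) with its cap right, and square tin (466,210). The side view shows the same row.

Candidates for broad_tin: olive (300,238), pink (303,315), pink (177,215). The olive one in the lane with its cap to the left fits, and the pink ones are look-alikes. The tall tin is the olive one at (408,217). I'll confirm with an enlarged crop.

```bash
cat > h.py <<'E'
import cv2,numpy as np
from cell import ctrl
def ray(n,p):
    c=ctrl.calibration(n);T=c["world_from_camera"]
    d=T[:3,:3]@np.linalg.inv(c["intrinsics"])@[p[0],p[1],1.]
    return T[:3,3],d
def onz(n,p,z):
    o,d=ray(n,p);return o+d*(z-o[2])/d[2]
def tri(pt,ps):
    o1,d1=ray("top",pt);o2,d2=ray("side",ps)
    k=np.linalg.lstsq(np.c_[d1,-d2],o2-o1,rcond=None)[0]
    a,b=o1+k[0]*d1,o2+k[1]*d2
    return (a+b)/2,np.linalg.norm(a-b)
E
python3 - <<'E'
from h import *
a=cv2.imread("pics/top0.png");b=cv2.imread("pics/side0.png")
for n,im,(x0,y0,x1,y1) in(("top",a,(215,140,485,270)),("side",b,(215,115,350,372))):
    hsv=cv2.cvtColor(im,cv2.COLOR_BGR2HSV)
    m=np.zeros(im.shape[:2],np.uint8)
    m[y0:y1,x0:x1]=(hsv[y0:y1,x0:x1,1]<105)*255
    # restrict to region of cardboard hull
    card=((hsv[...,1]>130)&(hsv[...,0]<25)).astype(np.uint8)*255
    card2=np.zeros_like(card);card2[y0:y1,x0:x1]=card[y0:y1,x0:x1]
    cs=cv2.findContours(card2,cv2.RETR_EXTERNAL,2)[0]
    hull=cv2.convexHull(np.vstack([c for c in cs if cv2.contourArea(c)>30]))
    hm=np.zeros_like(m);cv2.fillConvexPoly(hm,hull,255)
    m&=hm
    print(n,"tray",cv2.approxPolyDP(hull,5,True).reshape(-1,2).tolist())
    for c in cv2.findContours(m,cv2.RETR_EXTERNAL,2)[0]:
        if cv2.contourArea(c)>80:
            print(np.round(cv2.minAreaRect(c)[0],1),np.round(cv2.minAreaRect(c)[1:][0],1),round(cv2.minAreaRect(c)[2],1),cv2.contourArea(c))
            print("   ",cv2.boxPoints(cv2.minAreaRect(c)).round().tolist())
t=cv2.resize(a[180:270,220:490],None,fx=2.9,fy=2.9,interpolation=2)
s=cv2.resize(b[115:345,270:350],(110,300),interpolation=2)
s=cv2.rotate(cv2.resize(b[115:365,270:350],None,fx=3.1,fy=3.1,interpolation=2),cv2.ROTATE_90_CLOCKWISE)
w=max(t.shape[1],s.shape[1])
o=np.vstack([cv2.copyMakeBorder(q,0,0,0,w-q.shape[1],0) for q in(t,s)])
print(o.shape);cv2.imwrite("pics/crop.png",cv2.convertScaleAbs(o,alpha=1.5))
E
```

```text
top tray [[464, 144], [479, 225], [232, 266], [220, 184]]
[245. 246.] [26. 28.] 90.0 592.5
    [[231.0, 233.0], [259.0, 233.0], [259.0, 259.0], [231.0, 259.0]]
[297.5 238.9] [21.8 50. ] 79.0 963.5
    [[271.0, 233.0], [320.0, 223.0], [324.0, 245.0], [275.0, 254.0]]
[352.5 226.5] [28.3 29.7] 45.0 654.0
    [[332.0, 227.0], [353.0, 206.0], [373.0, 226.0], [352.0, 247.0]]
[408.3 216.9] [21.5 59.1] 79.2 1125.0
    [[377.0, 212.0], [435.0, 201.0], [439.0, 222.0], [381.0, 233.0]]
[461.7 210.8] [24.5 31.4] 80.5 681.5
    [[444.0, 201.0], [475.0, 196.0], [479.0, 220.0], [448.0, 225.0]]
[288.5 196. ] [34. 33.] 90.0 885.0
    [[272.0, 179.0], [305.0, 179.0], [305.0, 213.0], [272.0, 213.0]]
[394.8 179. ] [38.4 38.6] 4.8 1152.0
    [[374.0, 197.0], [377.0, 158.0], [416.0, 161.0], [412.0, 200.0]]
side tray [[308, 133], [345, 351], [221, 361], [229, 149]]
[317.5 330. ] [44. 37.] 90.0 1367.0
    [[299.0, 308.0], [336.0, 308.0], [336.0, 352.0], [299.0, 352.0]]
[253.6 283.1] [42.7 44.9] 76.0 1503.0
    [[227.0, 268.0], [270.0, 257.0], [281.0, 298.0], [237.0, 309.0]]
[251.5 189. ] [36. 41.] 90.0 1216.0
    [[231.0, 171.0], [272.0, 171.0], [272.0, 207.0], [231.0, 207.0]]
[302.8 218.5] [172.9  35.8] 80.5 4402.5
    [[271.0, 136.0], [306.0, 130.0], [335.0, 301.0], [299.0, 307.0]]
(509, 783, 3)
```

View pics/crop.png

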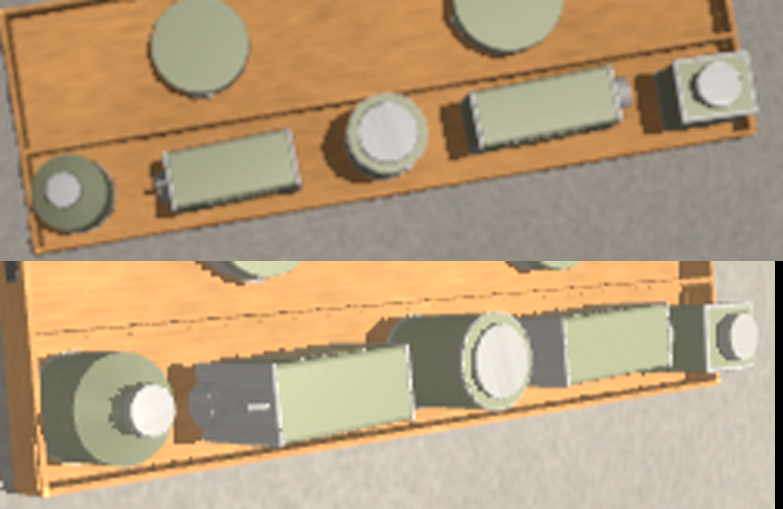

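The crop confirms it: the broad tin is at about (300,238) with its cap left, the tall tin at about (408,217) with its cap right, both olive and in the lane. Next I turn these into world coordinates.

```bash
python3 - <<'E'
from h import *
np.set_printoptions(precision=4,suppress=True)
P={"cone":((241.7,245.5),(318,316.6)),"lever":((353.8,225.4),(302.3,204.7)),"sq":((467.6,209),(293.9,127))}
for k,(a,b) in P.items(): print(k,*tri(a,b))
f=.004
N=[onz("top",P[k][0],f+z) for k,z in(("cone",.08),("lever",.08),("sq",.078))]
print(np.array(N)); d=N[0]-N[2];print("len",np.linalg.norm(d[:2]),"yaw of lane y axis from world y (deg)",np.degrees(np.arctan2(-d[0],d[1])))
print("gapL",(N[0]+N[1])/2,"gapR",(N[1]+N[2])/2)
for nm,z,c in(("broad",.076,[(165,155),(292,130),(299,182),(174,208)]),("tall",.070,[(470,95),(613,67),(622,120),(480,149)])):
    q=np.array([onz("top",(220+x/2.9,180+y/2.9),f+z) for x,y in c]);print(nm,q.mean(0),"L",np.linalg.norm(q[1]-q[0]),"W",np.linalg.norm(q[3]-q[0]))
    e=q[0]+q[3]-q[1]-q[2];print(" yaw",np.degrees(np.arctan2(-e[0],e[1])))
for p in [(464,144),(479,225),(232,266),(220,184)]: print(onz("top",p,f+.026)[:2])
E
```

```text
cone [0.4848 0.2473 0.079 ] 0.0029452605865716687
lever [ 0.5278 -0.01    0.0771] 0.0013777980164784527
sq [ 0.5639 -0.2718  0.074 ] 0.002887710393615887
[[ 0.483   0.2466  0.084 ]
 [ 0.5264 -0.0095  0.084 ]
 [ 0.5614 -0.2695  0.082 ]]
len 0.5219580358040647 yaw of lane y axis from world y (deg) 8.634147371870688
gapL [0.5047 0.1185 0.084 ] gapR [ 0.5439 -0.1395  0.083 ]
broad [0.4987 0.1132 0.08  ] L 0.1022325936503767 W 0.04254311612530275
 yaw 10.885484262998247
tall [ 0.5451 -0.1357  0.074 ] L 0.11562687179118274 W 0.043685890682916374
 yaw 10.754162452483051
[ 0.726  -0.2808]
[ 0.5296 -0.3099]
[0.4379 0.2782]
[0.6357 0.308 ]
```

```bash
cat >> h.py <<'E'
from scipy.spatial.transform import Rotation as Ro
f=.003; yaw=np.radians(8.9)
L=np.array([-np.sin(yaw),np.cos(yaw),0]);A=np.array([np.cos(yaw),np.sin(yaw),0]);U=np.array([0,0,1.])
gap={"L":np.array([.5047,.1185,f]),"R":np.array([.5439,-.1395,f])}
def pose(g,phi):           # tool pose with grasp point g, body leaning right by phi deg
    c,s=np.cos(np.radians(phi)),np.sin(np.radians(phi))
    z=s*L-c*U; R=np.c_[np.cross(A,z),A,z]
    return g-.006*z,R
def delta(g,phi):          # what is left to do, in tool axes
    s=ctrl.read_state();R0=Ro.from_quat(np.r_[s["ee_rot"][1:],s["ee_rot"][0]]).as_matrix()
    p,R=pose(np.array(g,float),phi)
    print("t %.2f pos"%s["t"],s["ee_pos"].round(4),"-> ",p.round(4),"F",s["ft_force"].round(1),"gap %.4f grip %.1f"%(s["finger_gap"],s["grip_force"]),"J",s["joints"].round(2))
    print(" turn deg",np.degrees(Ro.from_matrix(R0.T@R).as_rotvec()).round(1)," shift cm now",(R0.T@(p-s["ee_pos"])*100).round(2)," in final axes",(R.T@(p-s["ee_pos"])*100).round(2))
tall=np.array([.5451,-.1357,f+.035]);broad=np.array([.4987,.1132,f+.038])
gt=tall-.030*L+.020*U; gb=broad+.026*L+.023*U
E
python3 - <<'E'
from h import *
delta(gt+.15*U-.09*L,0); delta(gt,32)
E
```

```text
t 0.10 pos [ 0.2599 -0.6764  0.2555] ->  [ 0.5637 -0.2543  0.214 ] F [ 1.1  0.2 -0.2] gap 0.0853 grip 0.0 J [ 1.13  0.6  -0.    1.6   0.    0.94 -0.08]
 turn deg [ -0.1  -0.  -77.9]  shift cm now [ 43.5  -28.51   4.18]  in final axes [37.01 36.54  4.15]
t 0.10 pos [ 0.2599 -0.6764  0.2555] ->  [ 0.5502 -0.1685  0.0631] F [ 1.1  0.2 -0.2] gap 0.0853 grip 0.0 J [ 1.13  0.6  -0.    1.6   0.    0.94 -0.08]
 turn deg [ 21.6  26.8 -75.7]  shift cm now [ 45.32 -36.98  19.29]  in final axes [28.55 36.54 40.53]
```

Emit:
play_rows(plan="0 0 0 4.35 -2.85 0 0.2;0 0 0 4.35 -2.85 0 0.2;0 0 0 4.35 -2.85 0 0.2;0 0 0 4.35 -2.85 0 0.2;0 0 0 4.35 -2.85 0 0.2", force=60)

```text
t: 0.72
ee_pos: [0.4126, -0.4642, 0.256]
ee_rot: [-0.0, 0.983, 0.182, -0.0]
ft_force: [1.2, 0.2, -0.3]
finger_gap: 0.0682
grip_force: 0.0
```

Emit:
play_rows(plan="0 0 0 4.35 -2.85 0 0.2;0 0 0 4.35 -2.85 0 0.2;0 0 0 4.35 -2.85 0 0.2;0 0 0 4.35 -2.85 0 0.2;0 0 0 4.35 -2.85 0 0.2")

```text
t: 1.35
ee_pos: [0.5645, -0.2532, 0.256]
ee_rot: [-0.0, 0.983, 0.182, -0.0]
ft_force: [0.9, -0.6, 0.5]
finger_gap: 0.0681
grip_force: 0.0
```

Emit:
play_rows(plan="0 0 -10 0 0 0 0.2;0 0 -10 0 0 0 0.2;0 0 -10 0 0 0 0.2;0 0 -10 0 0 0 0.2;0 0 -10 0 0 0 0.2")

```text
t: 1.98
ee_pos: [0.5636, -0.2546, 0.2559]
ee_rot: [-0.0, 0.812, 0.583, -0.0]
ft_force: [-0.5, 0.4, -0.3]
finger_gap: 0.0686
grip_force: 0.0
```

```bash
python3 -c "
from h import *
delta(gt+.15*U-.09*L,0); delta(gt+.12*U-.075*L,32)"
```

```text
t 1.98 pos [ 0.5636 -0.2546  0.2559] ->  [ 0.5637 -0.2543  0.214 ] F [-0.5  0.4 -0.3] gap 0.0686 grip 0.0 J [ 0.52  0.48 -0.27  1.84  0.17  0.84 -0.16]
 turn deg [ -0.   -0.  -27.5]  shift cm now [ 0.04 -0.    4.19]  in final axes [0.04 0.01 4.19]
t 1.98 pos [ 0.5636 -0.2546  0.2559] ->  [ 0.5618 -0.2426  0.1831] F [-0.5  0.4 -0.3] gap 0.0686 grip 0.0 J [ 0.52  0.48 -0.27  1.84  0.17  0.84 -0.16]
 turn deg [  7.7  31.4 -26.8]  shift cm now [ 1.09 -0.55  7.28]  in final axes [-2.82  0.01  6.82]
```

Emit:
play_rows(plan="0 0 -9.2 0 0 0 0.2;0 0 -9.2 0 0 0 0.2;0 0 -9.1 0 0 0 0.2;0 10.6 0 0 0 0 0.2;0 10.7 0 0 0 0 0.2")

```text
t: 2.6
ee_pos: [0.5643, -0.2539, 0.2573]
ee_rot: [-0.141, 0.64, 0.745, 0.123]
ft_force: [1.0, 0.6, -0.7]
finger_gap: 0.0678
grip_force: 0.0
```

Emit:
play_rows(plan="0 10.7 0 0 0 0 0.2;0 0 0 0 0 0 0.2")

```text
t: 2.85
ee_pos: [0.5627, -0.2585, 0.253]
ee_rot: [-0.21, 0.63, 0.726, 0.18]
ft_force: [-0.9, -0.2, 0.3]
finger_gap: 0.0688
grip_force: 0.0
```

```bash
python3 -c "
from h import *
delta(gt+.12*U-.075*L,32);delta(gt,32)
cv2.imwrite('pics/s1.png',ctrl.grab_frame('side'))"
```

```text
t 2.85 pos [ 0.5627 -0.2585  0.253 ] ->  [ 0.5618 -0.2426  0.1831] F [-0.9 -0.2  0.3] gap 0.0688 grip 0.0 J [ 0.89  0.7  -0.59  1.63 -0.12  1.19  0.57]
 turn deg [ 0.2 -0.1 -0.7]  shift cm now [-2.38  0.17  6.76]  in final axes [-2.36  0.16  6.77]
t 2.85 pos [ 0.5627 -0.2585  0.253 ] ->  [ 0.5502 -0.1685  0.0631] F [-0.9 -0.2  0.3] gap 0.0688 grip 0.0 J [ 0.89  0.7  -0.59  1.63 -0.12  1.19  0.57]
 turn deg [ 0.2 -0.1 -0.7]  shift cm now [-2.41  0.11 20.91]  in final axes [-2.36  0.16 20.92]
```

View pics/s1.png

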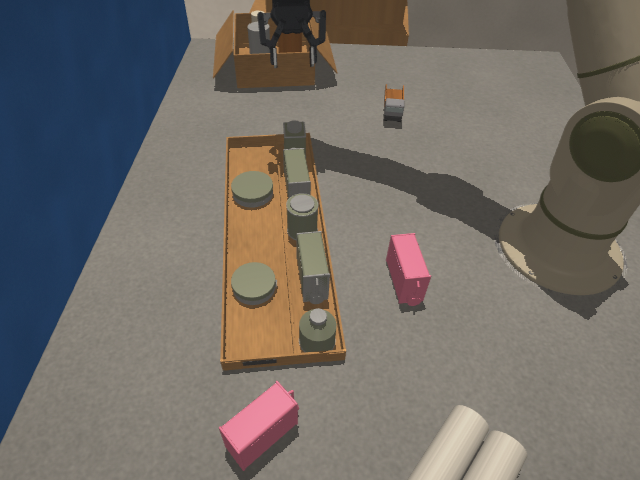

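The gripper hangs over the right end, leaning right and open. Nothing else has moved. Next I descend along the tool axis.

Emit:
play_rows(plan="0 0 -0.7 -2.4 0.15 0 0.2;0 0 0 0 0 5 0.2;0 0 0 0 0 5 0.2;0 0 0 0 0 4 0.2;0 0 0 0 0 2 0.2")

```text
t: 3.52
ee_pos: [0.5554, -0.1888, 0.1066]
ee_rot: [-0.208, 0.621, 0.734, 0.18]
ft_force: [0.2, -1.2, 0.4]
finger_gap: 0.0683
grip_force: 0.0
```

```bash
python3 -c "
from h import *
delta(gt,32)
a=ctrl.grab_frame('top');b=ctrl.grab_frame('side')
cv2.imwrite('pics/c2.png',np.hstack([cv2.resize(a[130:290,360:520],(480,480)),cv2.resize(b[60:220,220:320],(300,480))]))"
```

```text
t 3.52 pos [ 0.5554 -0.1888  0.1066] ->  [ 0.5502 -0.1685  0.0631] F [ 0.2 -1.2  0.4] gap 0.0683 grip 0.0 J [ 0.81  0.84 -0.57  1.82 -0.09  0.85  0.57]
 turn deg [0.  0.1 0.6]  shift cm now [-0.53 -0.21  4.8 ]  in final axes [-0.54 -0.2   4.8 ]
```

View pics/c2.png

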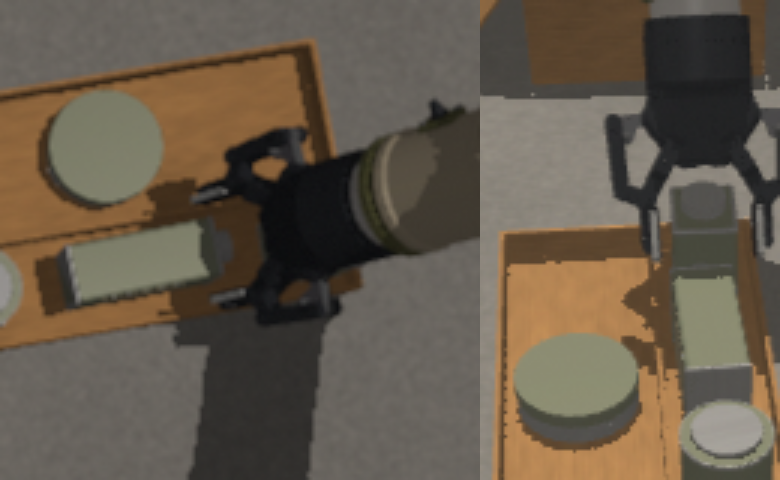

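The fingers straddle the tall tin symmetrically and everything is clear. I finish the descent and close.

Emit:
play_rows(plan="0 0 0.6 -0.5 -0.2 1 0.2;0 0 0 0 0 1.5 0.2;0 0 0 0 0 1.5 0.2;0 0 0 0 0 0.8 0.2;0 0 0 0 0 0 0.2")

```text
t: 4.25
ee_pos: [0.5505, -0.1696, 0.064]
ee_rot: [-0.209, 0.626, 0.729, 0.18]
ft_force: [0.2, -0.4, -0.5]
finger_gap: 0.0685
grip_force: 0.0
```

Emit:
play_rows(plan="0 0 0 0 0 0 0.4;0 0 0 0 0 0 0.5;0 0 0 0 0 0 0.7;0 0 0 0 0 0 0.7;0 0 0 0 0 0 0.7")

```text
t: 4.88
ee_pos: [0.5513, -0.1708, 0.065]
ee_rot: [-0.208, 0.627, 0.729, 0.18]
ft_force: [0.5, -3.9, 6.6]
finger_gap: 0.0453
grip_force: 61.7
```

```bash
python3 -c "
from h import *
delta(gt,32)"
```

```text
t 4.88 pos [ 0.5513 -0.1708  0.065 ] ->  [ 0.5502 -0.1685  0.0631] F [ 0.5 -3.9  6.6] gap 0.0453 grip 61.7 J [ 0.78  0.89 -0.56  1.86 -0.08  0.76  0.56]
 turn deg [ 0.3  0.1 -0.2]  shift cm now [ 0.1  -0.07  0.29]  in final axes [ 0.1  -0.07  0.29]
```

Emit:
play_rows(plan="0 0 0 0.8 0 -1.3 0.7;0 0 0 1.5 0 -2.4 0.7;0 0 0 1.5 0 -2.4 0.7;0 0 0 1.5 0 -2.4 0.7;0 0 0 0 0 0 0.7")

```text
t: 5.5
ee_pos: [0.5513, -0.1702, 0.1669]
ee_rot: [-0.207, 0.626, 0.729, 0.18]
ft_force: [-0.5, -0.0, -2.2]
finger_gap: 0.0454
grip_force: 61.5
```

Emit:
play_rows(plan="0 -9 0 0 0 0 0.7;0 -9 0 0 0 0 0.7;0 -9 0 0 0 0 0.7;0 -9 0 0 0 0 0.7;0 -9 0 0 0 0 0.7")

```text
t: 6.12
ee_pos: [0.5499, -0.1702, 0.1642]
ee_rot: [0.084, 0.648, 0.753, -0.072]
ft_force: [0.1, -0.7, -2.8]
finger_gap: 0.0452
grip_force: 61.5
```

```bash
python3 -c "
from h import *
delta(gap['R']+.088*U+.02*L,-58)"
```

```text
t 6.12 pos [ 0.5499 -0.1702  0.1642] ->  [ 0.54   -0.1147  0.0942] F [ 0.1 -0.7 -2.8] gap 0.0452 grip 61.5 J [ 0.09  0.53 -0.01  2.09  0.46  0.51 -0.17]
 turn deg [ -0.2 -45.2  -0.3]  shift cm now [ 7.04 -0.15  5.59]  in final axes [ 8.92 -0.12 -1.06]
```

Emit:
play_rows(plan="0 -9 0 0 0 0 0.7;0 -9 0 0 0 0 0.7;0 -9 0 0 0 0 0.7;0 -9 0 0 0 0 0.7;0 -9 0 0 0 0 0.7")

```text
t: 6.75
ee_pos: [0.5502, -0.1694, 0.163]
ee_rot: [0.356, 0.574, 0.67, -0.308]
ft_force: [-0.6, -0.8, -3.2]
finger_gap: 0.0453
grip_force: 61.5
```

```bash
python3 -c "
from h import *
delta(gap['R']+.088*U+.02*L,-58)
a=ctrl.grab_frame('top');b=ctrl.grab_frame('side')
cv2.imwrite('pics/c3.png',np.hstack([cv2.resize(a[130:290,320:480],(480,480)),cv2.resize(b[60:220,220:320],(300,480))]))"
```

```text
t 6.75 pos [ 0.5502 -0.1694  0.163 ] ->  [ 0.54   -0.1147  0.0942] F [-0.6 -0.8 -3.2] gap 0.0453 grip 61.5 J [-0.73  0.9   0.76  2.25  1.15  0.45 -1.15]
 turn deg [-0.3 -1.8  0. ]  shift cm now [ 8.81 -0.17 -0.79]  in final axes [ 8.78 -0.16 -1.07]
```

View pics/c3.png

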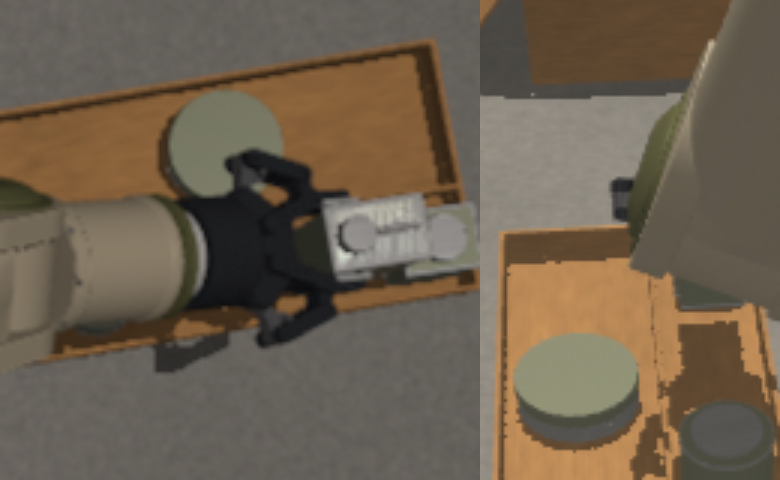

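The tall tin hangs upright, held just below its top, with its cap at crop (357,233). I move left over the gap, then work out the descent.

Emit:
play_rows(plan="0 -1.8 0 0 0 0 0.7;0 0 0 1.3 -0.1 -2.1 0.7;0 0 0 1.3 -0.1 -2.1 0.7;0 0 0 1.7 0 1 0.7;0 0 0 0 0 0 0.7")

```text
t: 7.48
ee_pos: [0.5405, -0.1228, 0.1442]
ee_rot: [0.364, 0.573, 0.664, -0.315]
ft_force: [-0.4, -0.7, -0.8]
finger_gap: 0.0454
grip_force: 61.7
```

```bash
python3 -c "
from h import *
delta(gap['R']+.090*U+.017*L,-58)
a=ctrl.grab_frame('top');cv2.imwrite('pics/t4.png',a)
hsv=cv2.cvtColor(a,cv2.COLOR_BGR2HSV);m=((hsv[...,1]<60)&(hsv[...,2]>120)).astype('uint8')*255
m[:150]=0;m[250:]=0;m[:,:385]=0;m[:,485:]=0
for c in cv2.findContours(m,0,2)[0]:
  if cv2.contourArea(c)>60: r=cv2.minAreaRect(c);print(r,onz('top',r[0],.18),(onz('top',r[0],.17)-gap['R'])@np.c_[A,L])"
```

```text
t 7.47 pos [ 0.5405 -0.1228  0.1442] ->  [ 0.5405 -0.1177  0.0962] F [-0.4 -0.7 -0.8] gap 0.0454 grip 61.7 J [-0.8   0.94  0.71  2.25  1.06  0.51 -1.17]
 turn deg [-0.5 -0.5 -0.2]  shift cm now [4.32 0.09 2.15]  in final axes [4.34 0.08 2.11]
((421.5399475097656, 212.2799835205078), (22.76883888244629, 32.951175689697266), 81.8698959350586) [ 0.54263249 -0.14562934  0.18      ] [-0.00125121 -0.00796634]
((466.64996337890625, 209.0499725341797), (21.496047973632812, 26.162952423095703), 81.8698959350586) [ 0.54837992 -0.23971293  0.18      ] [-0.01021199 -0.10268694]
((401.0769348144531, 183.38462829589844), (20.837833404541016, 30.512540817260742), 60.2551155090332) [ 0.60426009 -0.10432601  0.18      ] [0.06665576 0.02359872]
```

Emit:
play_rows(plan="0 0 0 1.3 0.1 0.7 0.7;0 0 0 1.2 0 0.5 0.7;0 0 0 0.9 0 0.45 0.7;0 0 0 0.5 0 0.25 0.7;0 0 0 0 0 0 0.7")

```text
t: 8.15
ee_pos: [0.5407, -0.1169, 0.1002]
ee_rot: [0.365, 0.571, 0.664, -0.317]
ft_force: [0.4, 0.7, -1.9]
finger_gap: 0.0453
grip_force: 61.7
```

```bash
python3 -c "
from h import *
delta(gap['R']+.088*U+.017*L,-58)"
```

```text
t 8.15 pos [ 0.5407 -0.1169  0.1002] ->  [ 0.5405 -0.1177  0.0942] F [ 0.4  0.7 -1.9] gap 0.0453 grip 61.7 J [-0.81  1.03  0.7   2.25  1.08  0.45 -1.27]
 turn deg [-0.5 -0.2  0. ]  shift cm now [ 0.47 -0.03  0.39]  in final axes [ 0.47 -0.03  0.38]
```

Feel for the floor in small downward steps of about 1.5 mm.

Emit:
play_rows(plan="0 0 0 0.13 0 0.08 0.7;0 0 0 0 0 0 0.7")

```text
t: 8.4
ee_pos: [0.5408, -0.1169, 0.0993]
ee_rot: [0.365, 0.571, 0.664, -0.316]
ft_force: [0.2, -0.1, -2.2]
finger_gap: 0.0452
grip_force: 61.7
```

Emit:
play_rows(plan="0 0 0 0.13 0 0.08 0.7;0 0 0 0 0 0 0.7")

```text
t: 8.65
ee_pos: [0.5409, -0.1173, 0.0987]
ee_rot: [0.366, 0.571, 0.663, -0.317]
ft_force: [0.1, 2.3, 6.0]
finger_gap: 0.0458
grip_force: 62.4
```

Emit:
play_rows(plan="0 0 0 0.13 0 0.08 0.7;0 0 0 0 0 0 0.7")

```text
t: 8.9
ee_pos: [0.5411, -0.1176, 0.0986]
ee_rot: [0.367, 0.571, 0.663, -0.317]
ft_force: [0.1, 8.3, 15.1]
finger_gap: 0.0452
grip_force: 63.5
```

Emit:
play_rows(plan="0 0 0 -0.2 0 -0.12 0.7;0 0 0 0 0 0 0.4;0 0 0 0 0 0 0.3;0 0 0 0 0 0 0.2;0 0 0 0 0 0 0.2")

```text
t: 9.52
ee_pos: [0.5408, -0.117, 0.0983]
ee_rot: [0.365, 0.571, 0.664, -0.316]
ft_force: [-0.7, -0.2, 0.1]
finger_gap: 0.068
grip_force: 0.0
```

Emit:
play_rows(plan="0 0 0 0 0 -2 0.2;0 0 0 0 0 -3 0.2;0 0 0 0 0 -5 0.2;0 0 0 0 0 -5 0.2;0 0 0 0 0 0 0.2")

```text
t: 10.15
ee_pos: [0.5232, 0.0119, 0.1791]
ee_rot: [0.365, 0.571, 0.665, -0.314]
ft_force: [0.3, 0.1, 1.0]
finger_gap: 0.0684
grip_force: 0.0
```

```bash
python3 -c "
from h import *
delta(gb+.12*U+.075*L,-32)
a=ctrl.grab_frame('top');b=ctrl.grab_frame('side')
cv2.imwrite('pics/c4.png',np.hstack([cv2.resize(a[130:290,320:480],(480,480)),cv2.resize(b[60:220,220:320],(300,480))]))"
```

```text
t 10.15 pos [0.5232 0.0119 0.1791] ->  [0.4826 0.2161 0.1891] F [0.3 0.1 1. ] gap 0.0684 grip 0.0 J [-0.96  0.82  0.56  2.17  0.78  0.8  -1.03]
 turn deg [-0.1 25.5 -0.1]  shift cm now [ 10.33  -0.91 -18.09]  in final axes [ 17.11  -0.85 -11.87]
```

View pics/c4.png

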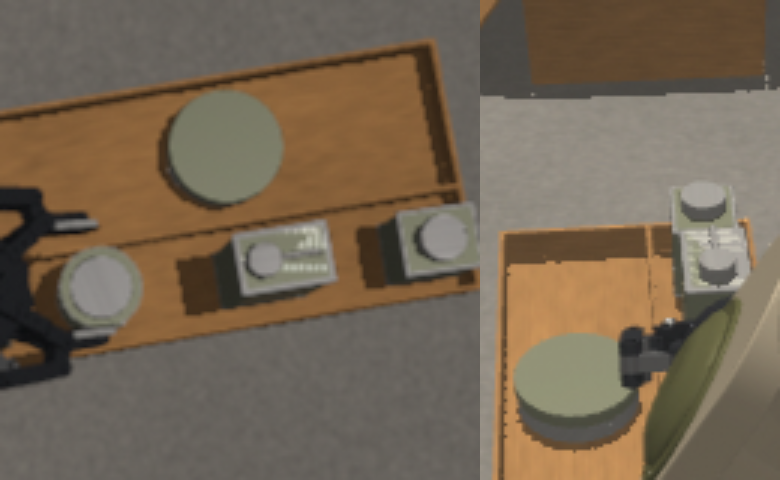

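The tall tin stands square in the right gap with its top centre at about crop (284,257), and the neighbours have not moved. Next is the broad tin.

Emit:
play_rows(plan="0 8.5 0 0 0 -1 0.2;0 8.5 0 0 0 0 0.2;0 8.5 0 0 0 0 0.2;0 0 0 3.4 -0.2 -2.4 0.2;0 0 0 3.4 -0.2 -2.4 0.2")

```text
t: 10.88
ee_pos: [0.5047, 0.096, 0.1879]
ee_rot: [0.209, 0.629, 0.726, -0.184]
ft_force: [0.0, 1.1, 0.2]
finger_gap: 0.068
grip_force: 0.0
```

Emit:
play_rows(plan="0 0 0 3.4 -0.2 -2.4 0.2;0 0 0 3.4 -0.2 -2.4 0.2;0 0 0 3.4 0 -1.5 0.2;0 0 0 0 0 0 0.2")

```text
t: 11.38
ee_pos: [0.4829, 0.218, 0.1853]
ee_rot: [0.209, 0.626, 0.729, -0.183]
ft_force: [-0.4, -0.1, -0.1]
finger_gap: 0.0684
grip_force: 0.0
```

```bash
python3 -c "
from h import *
delta(gb,-32)
p=onz('top',(414.7,215.7),f+.116);print('tall rel gapR across,left',(p-gap['R'])@np.c_[A,L])
a=ctrl.grab_frame('top');cv2.imwrite('pics/t5.png',a)"
```

```text
t 11.38 pos [0.4829 0.218  0.1853] ->  [0.4942 0.142  0.0691] F [-0.4 -0.1 -0.1] gap 0.0684 grip 0.0 J [-0.96  0.61  0.27  2.01  0.4   0.89 -0.88]
 turn deg [-0.4  0.3 -0.1]  shift cm now [-0.29  0.03 13.93]  in final axes [-0.36 -0.06 13.93]
tall rel gapR across,left [-0.00140156 -0.00248503]
```

Emit:
play_rows(plan="0 0 0 -0.3 0 4 0.1;0 0 0 0 0 3 0.1;0 0 0 0 0 2 0.1;0 0 0 0 0 0 0.1")

```text
t: 11.92
ee_pos: [0.49, 0.1631, 0.1118]
ee_rot: [0.209, 0.628, 0.727, -0.185]
ft_force: [0.3, 0.3, -1.0]
finger_gap: 0.077
grip_force: 0.0
```

```bash
python3 -c "
from h import *
delta(gb,-32)
a=ctrl.grab_frame('top');b=ctrl.grab_frame('side')
cv2.imwrite('pics/c5.png',np.hstack([cv2.resize(a[160:320,220:380],(480,480)),cv2.resize(b[200:360,250:350],(300,480))]))"
```

```text
t 11.93 pos [0.49   0.1631 0.1118] ->  [0.4942 0.142  0.0691] F [ 0.3  0.3 -1. ] gap 0.0770 grip 0.0 J [-0.91  0.72  0.3   2.11  0.47  0.68 -0.92]
 turn deg [-0.6  0.4 -0.4]  shift cm now [0.48 0.14 4.75]  in final axes [0.44 0.09 4.76]
```

View pics/c5.png

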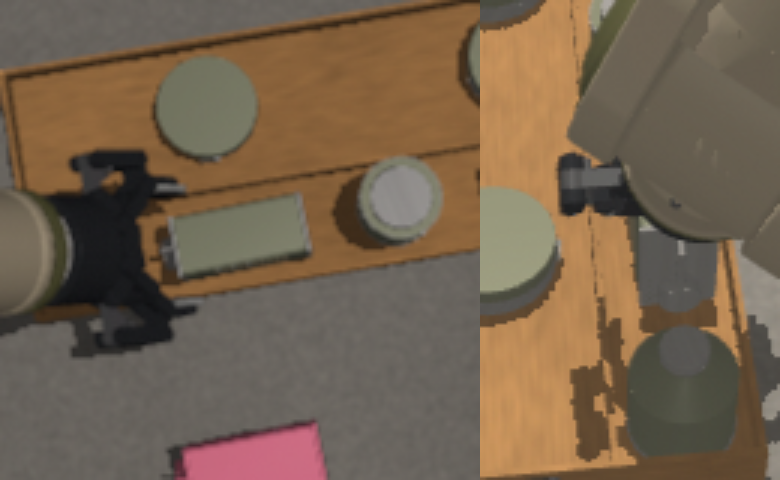

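The fingers straddle the broad tin's left end, with tips at crop (170,187) and (180,312) and the tin's axis at about 250. I descend and grip.

Emit:
play_rows(plan="0 0 0 0.45 0.1 1 0.1;0 0 0 0 0 1.5 0.1;0 0 0 0 0 1.5 0.1;0 0 0 0 0 0.6 0.2;0 0 0 0 0 0 0.3")

```text
t: 12.65
ee_pos: [0.4942, 0.1456, 0.0707]
ee_rot: [0.209, 0.627, 0.728, -0.183]
ft_force: [0.4, 0.4, 0.6]
finger_gap: 0.0598
grip_force: 0.0
```

Emit:
play_rows(plan="0 0 0 0 0 0 0.4;0 0 0 0 0 0 0.5;0 0 0 0 0 0 0.7;0 0 0 0 0 0 0.7;0 0 0 0 0 0 0.7")

```text
t: 13.28
ee_pos: [0.4945, 0.1464, 0.0715]
ee_rot: [0.209, 0.627, 0.728, -0.182]
ft_force: [-0.5, 1.8, 5.8]
finger_gap: 0.0453
grip_force: 61.1
```

```bash
python3 -c "
from h import *
delta(gb,-32)"
```

```text
t 13.28 pos [0.4945 0.1464 0.0715] ->  [0.4942 0.142  0.0691] F [-0.5  1.8  5.8] gap 0.0453 grip 61.1 J [-0.89  0.79  0.32  2.14  0.5   0.58 -0.95]
 turn deg [-0.3  0.2 -0.3]  shift cm now [-0.24 -0.1   0.43]  in final axes [-0.24 -0.1   0.43]
```

Emit:
play_rows(plan="0 0 0 -0.8 0 -1.3 0.7;0 0 0 -1.5 0 -2.4 0.7;0 0 0 -1.5 0 -2.4 0.7;0 0 0 -1.5 0 -2.4 0.7;0 0 0 0 0 0 0.7")

```text
t: 13.9
ee_pos: [0.4951, 0.1467, 0.1734]
ee_rot: [0.209, 0.628, 0.728, -0.181]
ft_force: [-0.1, 0.4, -0.4]
finger_gap: 0.0455
grip_force: 61.0
```

Emit:
play_rows(plan="0 9 0 0 0 0 0.7;0 9 0 0 0 0 0.7;0 9 0 0 0 0 0.7;0 9 0 0 0 0 0.7;0 9 0 0 0 0 0.7")

```text
t: 14.52
ee_pos: [0.4938, 0.1465, 0.1705]
ee_rot: [-0.078, 0.65, 0.754, 0.064]
ft_force: [-0.1, -0.3, -2.4]
finger_gap: 0.0455
grip_force: 61.0
```

Emit:
play_rows(plan="0 9 0 0 0 0 0.7;0 9 0 0 0 0 0.7;0 9 0 0 0 0 0.7")

```text
t: 14.9
ee_pos: [0.4939, 0.1462, 0.1701]
ee_rot: [-0.248, 0.618, 0.716, 0.209]
ft_force: [-0.6, -0.0, -3.2]
finger_gap: 0.0453
grip_force: 61.1
```

```bash
python3 -c "
from h import *
delta(gap['L']+.082*U-.015*L,58)"
```

```text
t 14.90 pos [0.4939 0.1462 0.1701] ->  [0.5078 0.0987 0.0882] F [-0.6 -0.  -3.2] gap 0.0453 grip 61.1 J [ 0.48  0.71 -0.77  2.15 -0.42  0.48  0.36]
 turn deg [ 0.  20.2 -0.6]  shift cm now [-8.9   0.73  3.46]  in final axes [-9.55  0.64  0.18]
```

Emit:
play_rows(plan="0 10.1 0 0 0 0 0.7;0 10.1 0 0 0 0 0.7;0 0 0 -2.5 0.3 -1.2 0.7;0 0 0 -2.5 0.3 -1.2 0.7;0 0 0 0 0 0 0.7")

```text
t: 15.52
ee_pos: [0.5078, 0.0992, 0.1393]
ee_rot: [-0.366, 0.574, 0.663, 0.311]
ft_force: [-0.5, 0.6, -1.3]
finger_gap: 0.0456
grip_force: 61.2
```

```bash
python3 -c "
from h import *
delta(gap['L']+.082*U-.015*L,58)
a=ctrl.grab_frame('top');b=ctrl.grab_frame('side')
cv2.imwrite('pics/c6.png',np.hstack([cv2.resize(a[160:320,220:380],(480,480)),cv2.resize(b[200:360,250:350],(300,480))]))"
```

```text
t 15.53 pos [0.5078 0.0992 0.1393] ->  [0.5078 0.0987 0.0882] F [-0.5  0.6 -1.3] gap 0.0456 grip 61.2 J [ 0.75  1.   -0.91  2.07 -0.44  0.61  0.58]
 turn deg [ 0.1  0.6 -0.6]  shift cm now [-4.34  0.04  2.71]  in final axes [-4.37 -0.    2.67]
```

View pics/c6.png

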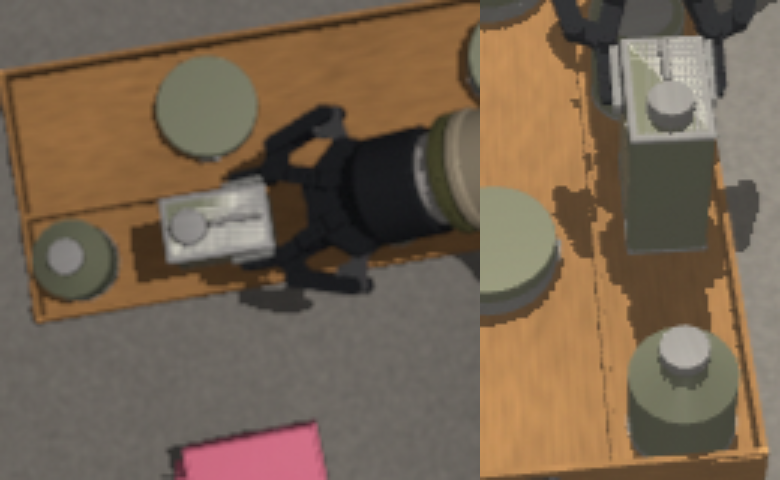

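The broad tin hangs upright over the left gap, square with the lane and clear of its neighbours. I lower it and feel for the floor.

Emit:
play_rows(plan="0 0.6 -0.6 -1.3 0 0.8 0.7;0 0 0 -1.1 0 0.7 0.7;0 0 0 -0.8 0 0.5 0.7;0 0 0 -0.4 0 0.25 0.7;0 0 0 0 0 0 0.7")

```text
t: 16.25
ee_pos: [0.5063, 0.1014, 0.0975]
ee_rot: [-0.37, 0.568, 0.663, 0.317]
ft_force: [1.0, 0.9, -1.4]
finger_gap: 0.0451
grip_force: 61.1
```

Emit:
play_rows(plan="0 0 0 -0.13 0 0.08 0.7;0 0 0 0 0 0 0.7")

```text
t: 16.5
ee_pos: [0.5065, 0.1012, 0.0965]
ee_rot: [-0.37, 0.568, 0.664, 0.317]
ft_force: [0.5, -0.6, -1.2]
finger_gap: 0.0456
grip_force: 61.1
```

Emit:
play_rows(plan="0 0 0 -0.13 0 0.08 0.7;0 0 0 0 0 0 0.7")

```text
t: 16.75
ee_pos: [0.5064, 0.1012, 0.0948]
ee_rot: [-0.37, 0.568, 0.664, 0.317]
ft_force: [0.4, -0.3, -1.4]
finger_gap: 0.0449
grip_force: 61.1
```

Emit:
play_rows(plan="0 0 0 -0.13 0 0.08 0.7;0 0 0 0 0 0 0.7")

```text
t: 17.0
ee_pos: [0.5064, 0.1012, 0.0932]
ee_rot: [-0.37, 0.568, 0.664, 0.317]
ft_force: [0.8, 0.5, -0.9]
finger_gap: 0.0454
grip_force: 61.1
```

Emit:
play_rows(plan="0 0 0 -0.13 0 0.08 0.7;0 0 0 0 0 0 0.7")

```text
t: 17.25
ee_pos: [0.5064, 0.1012, 0.0916]
ee_rot: [-0.37, 0.568, 0.663, 0.317]
ft_force: [-0.5, 0.6, -1.6]
finger_gap: 0.0454
grip_force: 61.1
```

Emit:
play_rows(plan="0 0 0 -0.13 0 0.08 0.7;0 0 0 0 0 0 0.7")

```text
t: 17.5
ee_pos: [0.5064, 0.1012, 0.0901]
ee_rot: [-0.37, 0.568, 0.664, 0.317]
ft_force: [0.5, -0.4, -1.3]
finger_gap: 0.0456
grip_force: 61.1
```

Emit:
play_rows(plan="0 0 0 -0.1 0 0.06 0.7;0 0 0 0 0 0 0.7")

```text
t: 17.75
ee_pos: [0.5064, 0.1012, 0.089]
ee_rot: [-0.37, 0.568, 0.664, 0.317]
ft_force: [0.4, -0.5, -0.8]
finger_gap: 0.046
grip_force: 61.1
```

```bash
python3 -c "
from h import *
delta(gap['L']+.082*U-.015*L,58)"
```

```text
t 17.75 pos [0.5064 0.1012 0.089 ] ->  [0.5078 0.0987 0.0882] F [ 0.4 -0.5 -0.8] gap 0.0460 grip 61.1 J [ 0.74  1.09 -0.89  2.07 -0.41  0.55  0.64]
 turn deg [ 0.  -0.3  0. ]  shift cm now [-0.21  0.1  -0.19]  in final axes [-0.21  0.1  -0.19]
```

Emit:
play_rows(plan="0 0 0 -0.1 0 0.06 0.7;0 0 0 0 0 0 0.7")

```text
t: 18.0
ee_pos: [0.5064, 0.1015, 0.0886]
ee_rot: [-0.37, 0.567, 0.663, 0.317]
ft_force: [-0.4, -1.8, 4.8]
finger_gap: 0.0453
grip_force: 61.2
```

Emit:
play_rows(plan="0 0 0 -0.1 0 0.06 0.7;0 0 0 0 0 0 0.7")

```text
t: 18.25
ee_pos: [0.5065, 0.102, 0.0882]
ee_rot: [-0.371, 0.567, 0.663, 0.318]
ft_force: [0.7, -0.2, 8.8]
finger_gap: 0.0455
grip_force: 61.2
```

Emit:
play_rows(plan="0 0 0 -0.1 0 0.06 0.7;0 0 0 0 0 0 0.7")

```text
t: 18.5
ee_pos: [0.5065, 0.1025, 0.0882]
ee_rot: [-0.371, 0.566, 0.663, 0.318]
ft_force: [0.9, -2.7, 16.2]
finger_gap: 0.0452
grip_force: 61.0
```

Contact at 0.0886. I back off slightly, release, and retreat along the fingers.

Emit:
play_rows(plan="0 0 0 0.17 0 -0.1 0.7;0 0 0 0 0 0 0.4;0 0 0 0 0 0 0.3;0 0 0 0 0 0 0.2;0 0 0 0 0 0 0.2")

```text
t: 19.12
ee_pos: [0.5064, 0.1012, 0.0874]
ee_rot: [-0.37, 0.568, 0.664, 0.317]
ft_force: [-0.1, -0.1, 0.6]
finger_gap: 0.0686
grip_force: 0.0
```

Emit:
play_rows(plan="0 0 0 0 0 -2 0.2;0 0 0 0 0 -3 0.2;0 0 0 0 0 -5 0.2;0 0 0 0 0 -5 0.2;0 0 0 0 0 0 0.2")

```text
t: 19.75
ee_pos: [0.5278, -0.0283, 0.167]
ee_rot: [-0.367, 0.57, 0.663, 0.318]
ft_force: [0.4, -0.3, 0.6]
finger_gap: 0.0684
grip_force: 0.0
```

Emit:
play_rows(plan="0 0 0 5 0 -3 0.2;0 0 0 5 0 -3 0.2;0 0 0 0 -5 -2 0.2;0 0 0 0 -5 -2 0.2;0 0 0 0 -5 0 0.2")

```text
t: 20.38
ee_pos: [0.3814, -0.0805, 0.3037]
ee_rot: [-0.37, 0.568, 0.664, 0.317]
ft_force: [0.0, -1.0, -0.7]
finger_gap: 0.0685
grip_force: 0.0
```

```bash
python3 -c "
from h import *
a=ctrl.grab_frame('top');b=ctrl.grab_frame('side')
print(ctrl.read_state()['ee_pos'])
cv2.imwrite('pics/c7.png',np.hstack([cv2.resize(a[140:290,215:485],(500,278),interpolation=2)[:278],cv2.resize(b[110:370,215:350],(290,558),interpolation=2)[:278]]) if 0 else np.hstack([cv2.copyMakeBorder(cv2.resize(a[140:290,215:485],(500,278),interpolation=2),0,280,0,0,0),cv2.resize(b[110:370,215:350],(290,558),interpolation=2)]))"
```

```text
[ 0.3781028  -0.08042023  0.30296864]
```

View pics/c7.png

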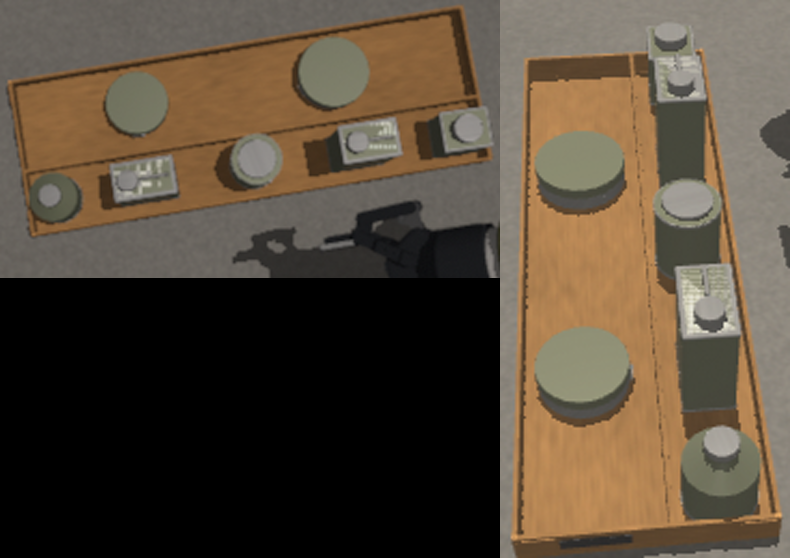

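Both tins stand with caps up, with top centres at crop (144,178) and (369,141). The neighbours and flat tins have not moved. I check the offsets numerically before handing in.

```bash
python3 -c "
from h import *
k=.54
for g,p,z in(('L',(144,178),.104),('R',(369,141),.116)):
  q=onz('top',(215+p[0]*k,140+p[1]*k),f+z);print(g,((q-gap[g])@np.c_[A,L]*1000).round(1))
for n,p,q in(('cone',(50,195),(241.7,245.5)),('lever',(257,159),(353.8,225.4)),('sq',(468,128),(467.6,209))):print(n,215+p[0]*k,140+p[1]*k,q)"
```

```text
L [-1.7 10.4]
R [-2.2 -1.4]
cone 242.0 245.3 (241.7, 245.5)
lever 353.78 225.86 (353.8, 225.4)
sq 467.72 209.12 (467.6, 209)
```

```bash
python3 -c "
from cell import ctrl
print(ctrl.hand_in())"
```

```text
the job is handed in; nothing more can be done
None
```

Both oil tins now stand cap up and square in their gaps, the broad one about 10 mm and the tall one about 2 mm from the midpoints; no other tin visibly moved, and the job was handed in at about 20 s with no verdict returned.

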